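# Dock the refilled spice jar and clear the servings dial

### The job

The spice jar has been refilled: lower it, lid up, into the leaning cradle of the dock and push it fully home, so that its bottom rests flat on the foot of the cradle and keeps the jar-present pin pressed down after you let go; do not drop it in. Then, with the jar in place, turn the dock's servings dial anticlockwise all the way back to its zero stop. Leave the pepper mill, the salt shaker and the jam jar standing where they are.

Things in the scene. Friction and masses are not known exactly. Their poses are not given: they have to be found in the camera images.
- spice_jar: Round glass spice jar with paper label and wide green lid, upright on the worktop: 45 mm diameter all the way up, 105 mm high, about 0.2 kg; the lid (fixed) is its top 20 mm. Origin: centre of its underside, z up through the lid. It stands left of the dock in a loose row with the pepper mill and salt shaker, in any order, 105 mm or more between centres.
- cradle: Leaning steel V trough (90 deg), open above, reaching 50 mm up the jar from a flat foot plate (52x56 mm). Origin: centre of the docked jar's underside, on the foot plate, 50 mm above worktop. z: docked jar's axis, up, leaning 30 deg to the left (dock's +y); -y: out of the open side; x: across, level. Walls are 22.5 mm from the axis. Friction can stop the jar early: push it home along -z.
- pin (a joint): Jar-present pin: 15 mm round aluminium plunger on a weak spring, in the middle of the cradle's foot plate, moving along the cradle's z. 0 = up (8 mm proud of the foot plate), 0.008 = fully down, flush (m). Full travel takes about 0.8 N; the switch makes from 0.006 on. The docked jar's weight holds it down.
- dial_grip (a point): Servings dial on the white housing at the dock's right end: black disc, 64 mm, with an upright grip bar across it, 61 mm long, 14 mm thick, 30 mm above the disc; a white line on its top is the pointer. This point: on the vertical turning axis, 86 mm above the worktop, 7 mm below the bar's top. x runs along the bar (pointer at the -x end), z up; it turns with the dial.
- dial (a joint): Dial angle (rad), clockwise from above: 0 = at the hard zero stop, pointer at the long raised mark at the dock's front (bar along the dock's x). It starts 0.8 to 1.4 clockwise of the stop. Turn it anticlockwise, seen from above, to bring it back; it stays where it is left (friction 0.04 N m).
- dock: Fixed wooden base, 160 (x) by 290 mm (y), 18 mm high. At its right end, 85 mm to -y, a white housing (110x110 mm, top 49 mm above the worktop) with the dial; left of its middle the steel cradle, foot at [0, 50, 50] mm. Origin: centre of its underside; -x is its front, roughly towards the robot; +y left. Place and yaw vary.
- pepper_mill: Wooden pepper mill, waisted, 58 mm diameter, 150 mm high, bystander. Origin: centre of its underside.
- salt_shaker: Glass salt shaker with a domed metal top, 44 mm diameter, 90 mm high (shorter than the spice jar, narrowing to 34 mm at the top), bystander. Origin: centre of its underside.
- jam_jar: Squat jam jar, 65 mm diameter, 83 mm high, right of the dock, bystander. Origin: centre of its underside.
There are look-alikes about, which are no part of the job. Leave any blue look-alike of the spice_jar alone.

How it is judged:
On the way, in this order (a step that is already met when the one before it is completed fails the run):
1. the spice jar is home in the cradle and holds the pin down (value of joint pin above 0.006 m and distance between spice_jar and cradle below 0.008 m and angle between the z axis of spice_jar and the z axis of cradle, either way round below 0.14 rad and angle between spice_jar's own z axis and vertical below 1 rad), for 0.2 s.
2. the dial is back at its zero stop (value of joint dial below 0.06 rad), for 0.2 s.
At the end, for the whole second after the job is handed in: The spice jar rests lid up in the cradle, its underside centre within 8 mm of the seat, its axis within 8 degrees of the cradle's, the pin held down by at least 6 of its 8 mm, the jar at rest, and the dial within 0.06 rad (3.5 degrees) of its zero stop (all of step 1 and value of joint dial below 0.06 rad and linear speed of spice_jar below 0.02 m/s); the robot touches nothing.
It fails at once if a bystander (pepper mill, salt shaker, jam jar) is pushed more than 30 mm away or knocked over (distance of any of pepper_mill, salt_shaker, jam_jar from where it was at the start of the episode above 0.03 m or angle between any of pepper_mill, salt_shaker, jam_jar's own z axis and vertical above 0.5 rad).
It fails at once if the jar is dropped or thrown into the cradle (faster than 0.5 m/s within 60 mm of its seat) (linear speed of spice_jar above 0.5 m/s and distance between spice_jar and cradle below 0.06 m).
It also fails if it takes over 53 s, if anything falls off the work surface, if the arm or the gripper's body presses on something with over 40 N, if the wrist force passes 120 N, or if a joint passes its speed limit or range.

### The arm

A 7-joint arm with a two-finger parallel gripper is mounted at the origin on a cart in front of the work surface, level with it; the furniture and walls round the work are solid. World frame = base frame: x ahead of the robot, y to its left, z up, the work surface at z = 0. Lengths are in m, angles in rad, forces in N, time in s.
With the tool pointing down it reaches from about 0.425 to 0.95 m from the base axis. Payload 4.7 kg.
Tool frame: the origin (TCP) lies at the very end of the fingers, on their centre line; the grasp point (between the pads) lies 19 mm behind it; z points along the fingers, y is the line along which they close (so a half turn about z gives the same grasp; the last joint's range is limited). The gripper opens to 87 mm and grips with 3 to 60 N. Pads are 19 mm wide; open, the fingers measure 117 mm over their backs; the gripper's body (75 mm by 190 mm) begins 51 mm behind the grasp point.
Start: joints at [1.183, 0.469, -0.049, 1.532, 0.024, 1.141, -0.082], TCP at [0.237, -0.632, 0.223] pointing down, gripper open.
Joint ranges: [-2.59, 2.59], [-0.33, 1.99], [-1.39, 1.29], [0.1, 2.45], [-1.04, 4.18], [0.21, 1.99], [-2.66, 2.66]. Speed limits (rad/s): [2.57, 2.57, 3.14, 3.14, 3.14, 3.14, 3.14].

### API

Orientations are given as a 3x3 rotation matrix whose columns are the frame's x, y, z axes.
In Python, from bench import r gives the robot as it stands.
- The arm moves only by the shell command python3 -m pendant 'ROWS'. ROWS is text: rows parted by semicolons, each of 7 numbers parted by spaces: the opening, from -1 (shut) to 1 (fully open), then the shift along the world's x, y, z in cm, then the turn, a rotation vector about the world's x, y, z in degrees. In form: claw x y z wx wy wz; .... A call has 1 to 12 rows; each row is the pose to reach, as a shift and turn from the pose commanded when the call began; what a row does not reach only later rows make up. A row lasts 1/10 s, in which the tool goes at most 50 mm and 8.59 degrees, less where a joint would pass 70% of its speed; a pose out of reach is approached as far as the arm can. A call with a gripper value outside its range is refused whole. The fingers move at their own pace and stop on an object; the grip force is fixed at half the most. Time passes only in rows, so rows that repeat a pose let the fingers close. It gives the time, the measured TCP pose, the force, the opening and the grip force at its end, in the units of the state.
- r.read_state(): the state, without advancing time (a new reading comes with each control period).
- r.get_image(name): name is "scene" or "top" or "wrist"; returns (picture, depth): 384x512x3 uint8, red, green, blue; 384x512 float32, m along the optical axis (not along the pixel's ray), 0 where there is no reading.
- r.camera_model(name): a dict with "camera_matrix" (3x3 intrinsics, pixels), "R" (3x3) and "t" (3): a world point X has camera coordinates R X + t. Camera axes: x right, y down, z forward; pixel columns grow to the right and rows downward; lengths in m; the calibration is good to about 2 mm. A picture is of the moment at which its call begins: read the wrist's pose just before it. camera_model takes no time and is no camera call; for the wrist camera it gives the pose at the moment of the call.
- r.sign_off(): hands the job in; it is judged then, once.
The state is a dict: "time_s": time; "q": joint angles; "joint_velocities": joint speeds; "joint_efforts": joint torques, N m; "position": TCP position; "tool_rot": TCP orientation; "force": force on the tool from outside, world axes, zero at the start; "moment": the same for the moment, N m; "finger_gap": finger opening in m; "grip_force": force on a finger pad.
Only numpy, scipy, OpenCV 4.12 (cv2) and the standard library are available. Lean on these libraries where they do the work, as an engineer would, in place of code of your own. Each camera call takes 0.05 s, during which the arm holds its last target. There are 200 camera calls.

## Working session

There is one attempt and no reset: what is moved stays moved. The work goes in short steps, Python scripts to look and compute and a shell command to move; the robot and the scene stay as the last step left them, time stands still between calls to the robot, and variables do not carry over. Pictures are saved under pics/ and viewed, at most 10 in all, crops included, and the job is handed in when it is done.

```bash
ls; mkdir -p pics
python3 - <<'E'
from bench import r
import cv2,numpy as np
s=r.read_state();print(s['time_s'],s['position'],s['tool_rot'],s['finger_gap'])
for n in("scene","top"):
    p,d=r.get_image(n);m=r.camera_model(n)
    np.savez(n,p=p,d=d,K=m["camera_matrix"],R=m["R"],t=m["t"])
    cv2.imwrite(f"pics/{n}.png",cv2.cvtColor(p,cv2.COLOR_RGB2BGR))
    print(n,np.round(m["camera_matrix"],1).tolist(),-np.array(m["R"]).T@m["t"])
E
```

```text
pics
0.0 [ 0.23682742 -0.63145598  0.22148278] [[ 9.36292235e-01  3.51221091e-01 -7.72058535e-04]
 [ 3.51221928e-01 -9.36290510e-01  1.79931590e-03]
 [-9.09133878e-05 -1.95584939e-03 -9.99998083e-01]] 0.08685079884359423
scene [[400.1, 0.0, 251.7], [0.0, 400.1, 193.9], [0.0, 0.0, 1.0]] [-0.30773796  0.77338209  0.79321781]
top [[356.3, 0.0, 256.0], [0.0, 356.3, 187.6], [0.0, 0.0, 1.0]] [ 0.40391371 -0.02435931  1.3712324 ]
```

View pics/scene.png

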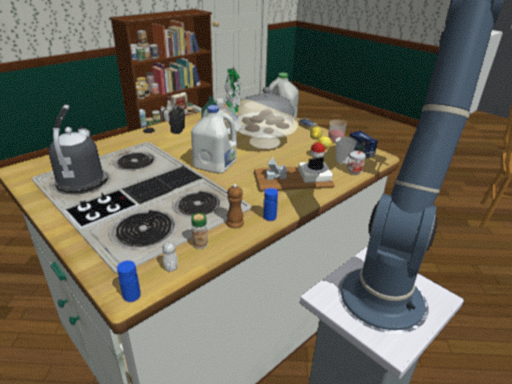

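View pics/top.png

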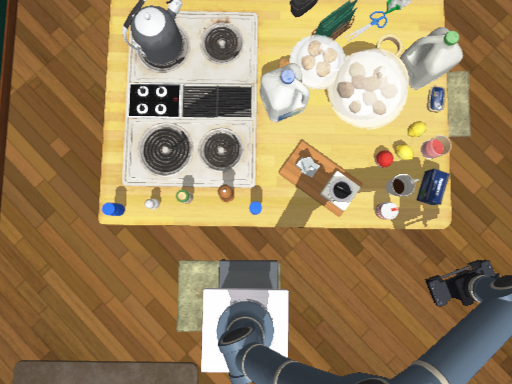

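The jar candidates in the scene view are the green lid at (200,230), the salt shaker at (169,256), the mill at (235,207), and blue look-alikes at (129,281) and (270,204). In the top view the green lid is at (183,196), the dock at (320,178) and the dial at about (342,190). The black-centred mug at (401,185) is not the dial. The jam jar is at (388,211). I choose the green lid and will check it in a close crop.

```bash
cat > h.py <<'E'
import numpy as np,cv2
from bench import r
def load(n):
    z=np.load(n+".npz");return z
def shot(n,f):
    m=r.camera_model(n);p,d=r.get_image(n)
    np.savez(f,p=p,d=d,K=m["camera_matrix"],R=m["R"],t=m["t"])
def cast(z,u,v,h):
    K,R,t=z['K'],z['R'],z['t'];c=-R.T@t
    w=R.T@np.linalg.solve(K,np.array([u,v,1.]));return c+w*(h-c[2])/w[2]
def cloud(z):
    K,R,t=z['K'],z['R'],z['t'];d=z['d'].astype(float);v,u=np.mgrid[:d.shape[0],:d.shape[1]]
    P=np.stack([(u-K[0,2])/K[0,0]*d,(v-K[1,2])/K[1,1]*d,d],-1);return (P-t)@R
def proj(z,X):
    c=z['R']@np.asarray(X)+z['t'];q=z['K']@c;return q[:2]/q[2]
E
python3 - <<'E'
from h import *
T=load('top');S=load('scene')
for n,z in(('T',T),('S',S)):
    C=cloud(z);hsv=cv2.cvtColor(z['p'],cv2.COLOR_RGB2HSV)
    m=cv2.inRange(hsv,(40,60,40),(85,255,255))
    N,L,st,ce=cv2.connectedComponentsWithStats(m)
    for i in range(1,N):
        if st[i,4]>8:
            X=np.median(C[L==i],0)
            if 0.2<X[0]<.6 and abs(X[1])<.6 and -.05<X[2]<.3:print(n,st[i],ce[i],X,cast(z,*ce[i],.105))
# heights around dock
C=cloud(T)
a=T['p'][120:225,260:420];b=S['p'][130:250,150:390]
a=cv2.resize(a,None,fx=4.5,fy=4.5,interpolation=cv2.INTER_CUBIC);cv2.imwrite('pics/c1.png',a[...,::-1])
b=cv2.resize(b,None,fx=3.3,fy=3.3,interpolation=cv2.INTER_CUBIC);cv2.imwrite('pics/c2.png',b[...,::-1])
# wooden base mask: orange-brown at height ~18mm
hsv=cv2.cvtColor(T['p'],cv2.COLOR_RGB2HSV)
for u,v in((290,185),(345,180),(342,190),(308,165),(401,185),(388,211),(226,192),(152,203)):print(u,v,hsv[v,u],np.round(C[v,u],3))
E
```

```text
T [176 190  13  12  66] [182.40909091 195.65151515] [0.49156146 0.22486886 0.10402796] [0.49192266 0.22696126 0.105     ]
S [192 212  14  15 124] [198.4516129 220.2983871] [0.48065847 0.23834994 0.10305126] [0.4814534 0.237644  0.105    ]
290 185 [ 22 129 233] [ 0.546 -0.166  0.008]
345 180 [144   7 194] [ 0.563 -0.366  0.056]
342 190 [135  20  26] [ 0.522 -0.344  0.095]
308 165 [ 90   8 213] [ 0.621 -0.231  0.035]
401 185 [ 12 191  40] [ 0.551 -0.587  0.026]
388 211 [120   1 247] [ 0.449 -0.514  0.082]
226 192 [ 14 146 202] [0.505 0.07  0.134]
152 203 [ 25   7 214] [0.465 0.341 0.079]
```

View pics/c1.png

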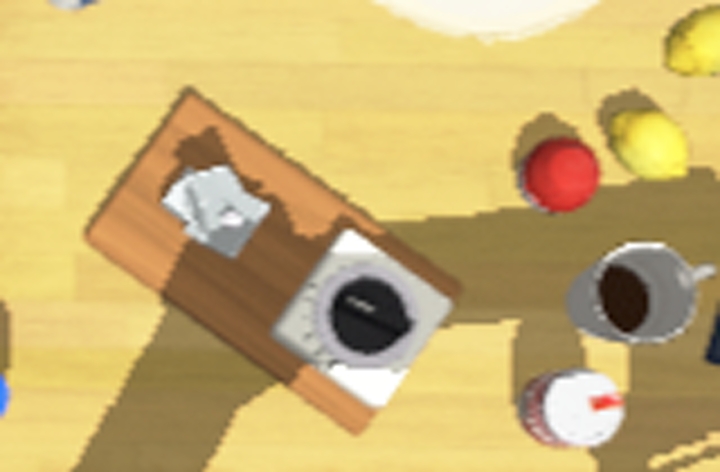

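View pics/c2.png

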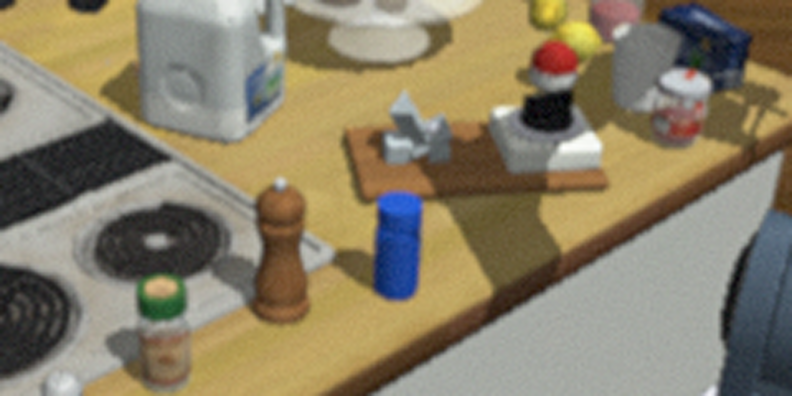

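The crops confirm the choices. The spice jar has a green-ringed lid and paper label, at (163,330) in the scene crop, standing between the salt shaker and the mill. The cradle is at (215,210) in the top crop and the dial at (370,312), with its pointer up-left. I'm moving over the dock for a close wrist view.

```bash
python3 -m pendant '1 24 36 18 0 0 32.5;1 24 36 18 0 0 32.5;1 24 36 18 0 0 32.5;1 24 36 18 0 0 32.5;1 24 36 18 0 0 32.5;1 24 36 18 0 0 32.5;1 24 36 18 0 0 32.5;1 24 36 18 0 0 32.5;1 24 36 18 0 0 32.5;1 24 36 18 0 0 32.5;1 24 36 18 0 0 32.5;1 24 36 18 0 0 32.5'
python3 - <<'E'
from h import *
shot('wrist','w1');z=load('w1')
s=r.read_state();print(s['time_s'],s['position'],s['tool_rot'].round(3) if hasattr(s['tool_rot'],'round') else s['tool_rot'],-z['R'].T@z['t'])
cv2.imwrite('pics/w1.png',z['p'][...,::-1])
E
```

```text
time_s: 1.3
position: [0.4763, -0.2728, 0.4018]
tool_rot: [[0.602, 0.799, -0.002], [0.799, -0.602, -0.0], [-0.001, -0.001, -1.0]]
force: [-1.0, -0.7, -0.4]
finger_gap: 0.0872
grip_force: 0.0
1.35 [ 0.47575821 -0.27364552  0.40145718] [[ 0.603  0.798 -0.002]
 [ 0.798 -0.603 -0.   ]
 [-0.001 -0.002 -1.   ]] [ 0.52642203 -0.20682422  0.5630181 ]
```

View pics/w1.png

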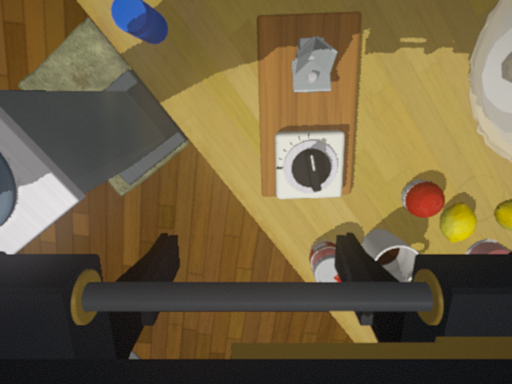

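The wrist view shows the dock base with corners near (258,15), (360,12), (352,195) and (262,196). The housing is centred at (310,165), the dial disc at (311,169) with its pointer upwards, and the cradle at (314,65). The long zero mark is on the left at (278,165). The jam jar is at (325,260).

Run:
```python
from h import *
z=load('w1');C=cloud(z);hsv=cv2.cvtColor(z['p'],cv2.COLOR_RGB2HSV)
roi=np.zeros(hsv.shape[:2],bool);roi[8:205,245:372]=1
H=C[...,2]
for u,v in((275,60),(350,100),(314,80),(311,169),(312,185),(285,190),(300,50),(330,55),(380,100),(312,140)):print((u,v),hsv[v,u],C[v,u].round(4))
# base plate by depth
def rect(m,n):
    P=C[m][:,:2].astype(np.float32);print(n,m.sum(),cv2.minAreaRect(P),np.median(H[m]))
def big(m):
    N,L,st,ce=cv2.connectedComponentsWithStats(m.astype(np.uint8));return L==1+np.argmax(st[1:,4])
m=roi&(H>.0115)&(H<.026);rect(big(m),'base')
m=roi&(H>.042)&(H<.056);m[:110]=0;rect(big(m),'house')
m=roi&(H>.057)&(H<.069);m[:110]=0
m=roi&(H>.057);m[:120]=0;m=big(m);P=C[m];print('disc',cv2.minEnclosingCircle(P[:,:2].astype(np.float32)))
m=roi&(H>.085)&(H<.11);m[:120]=0;m=big(m);rect(m,'bar')
# colour-based housing corners: cast at .049
w=roi&(hsv[...,1]<40)&(hsv[...,2]>150);w[:118]=0;w=big(w)
c=cv2.convexHull(np.argwhere(w)[:,::-1].astype(np.int32));q=np.array([cast(z,*p[0],.049)[:2] for p in c],np.float32);print('housecol',cv2.minAreaRect(q))
o=roi&(hsv[...,0]<14)&(hsv[...,1]>120);o=cv2.morphologyEx(o.astype(np.uint8),cv2.MORPH_OPEN,np.ones((3,3)))>0;o=big(o)
c=cv2.convexHull(np.argwhere(o)[:,::-1].astype(np.int32));q=np.array([cast(z,*p[0],.018)[:2] for p in c],np.float32);print('basecol',cv2.minAreaRect(q),cv2.boundingRect(c))
dk=roi&(hsv[...,2]<70);dk[:118]=0;dk=big(dk);c=cv2.convexHull(np.argwhere(dk)[:,::-1].astype(np.int32));q=np.array([cast(z,*p[0],.063)[:2] for p in c],np.float32);print('dialcol',cv2.minEnclosingCircle(q),cv2.boundingRect(c))
```

```text
(275, 60) [ 17 153 165] [ 0.5775 -0.186   0.0174]
(350, 100) [ 17 156 170] [ 0.6392 -0.3077  0.0176]
(314, 80) [173   6 182] [ 0.6036 -0.2443  0.0574]
(311, 169) [16 40 71] [ 0.5248 -0.3433  0.0912]
(312, 185) [21 64 68] [ 0.5121 -0.3649  0.0909]
(285, 190) [ 25  15 227] [ 0.47   -0.3593  0.0484]
(300, 50) [ 45   9 118] [ 0.6057 -0.1989  0.0847]
(330, 55) [ 50   5 155] [ 0.6369 -0.2291  0.0756]
(380, 100) [ 22 144 183] [ 6.829e-01 -3.412e-01 -3.000e-04]
(312, 140) [  0   8 167] [ 0.5522 -0.3171  0.0506]
base 11388 ((0.5738654136657715, -0.28154683113098145), (0.2900146245956421, 0.15998657047748566), 54.80863571166992) 0.017157560539564055
house 3047 ((0.5250104665756226, -0.3508613705635071), (0.11044691503047943, 0.10936825722455978), 54.48390197753906) 0.04864200508932783
disc ((0.5250647068023682, -0.2943439185619354), 0.08763022720813751)
bar 376 ((0.5250533223152161, -0.3506584167480469), (0.061029259115457535, 0.014223694801330566), 65.86760711669922) 0.09192116813326505
housecol ((0.5246948003768921, -0.3492491841316223), (0.10763038694858551, 0.10917618870735168), 54.7796745300293)Traceback (most recent call last):
  File "<stdin>", line 19, in <module>
  File "<stdin>", line 10, in big
    return _wrapfunc(a, 'argmax', axis=axis, out=out, **kwds)
    return bound(*args, **kwds)
ValueError: attempt to get argmax of an empty sequence
```

Dock centre is (0.574,-0.2815) with yaw -35.3°. Base, housing and bar sizes all match the description, and the dial is at about 1.375 rad. The cradle seat is therefore at (0.603,-0.241,0.050). Next I'll get a close view of the jar.

```bash
python3 -m pendant '1 -3 44 -5 0 0 1.8;1 -3 44 -5 0 0 1.8;1 -3 44 -5 0 0 1.8;1 -3 44 -5 0 0 1.8;1 -3 44 -5 0 0 1.8;1 -3 44 -5 0 0 1.8;1 -3 44 -5 0 0 1.8;1 -3 44 -5 0 0 1.8;1 -3 44 -5 0 0 1.8;1 -3 44 -5 0 0 1.8;1 -3 44 -5 0 0 1.8;1 -3 44 -5 0 0 1.8'
python3 - <<'E'
from h import *
shot('wrist','w2');z=load('w2');C=cloud(z);H=C[...,2];hsv=cv2.cvtColor(z['p'],cv2.COLOR_RGB2HSV)
cv2.imwrite('pics/w2.png',z['p'][...,::-1])
s=r.read_state();print(s['time_s'],s['position'],s['q'])
m=((H>.06)&(H<.2)&(z['d']>0)).astype(np.uint8);m[235:]=0
N,L,st,ce=cv2.connectedComponentsWithStats(m)
for i in range(1,N):
    if st[i,4]>100:
        P=C[L==i];t=P[P[:,2]>np.percentile(P[:,2],95)-.008]
        print(st[i],ce[i].round(),cv2.minEnclosingCircle(t[:,:2].astype(np.float32)),P[:,2].max().round(3),np.median(hsv[L==i],0))
E
```

```text
time_s: 2.55
position: [0.4478, 0.1653, 0.352]
tool_rot: [[0.579, 0.815, -0.001], [0.815, -0.579, -0.001], [-0.001, -0.0, -1.0]]
force: [1.0, -1.0, 0.1]
finger_gap: 0.087
grip_force: 0.0
2.6 [0.4478294  0.16534709 0.3521622 ] [ 0.27149936  0.10164039 -0.7649902   1.76026584  0.0734024   1.30948309
 -1.12805329]
[163   7  31  33 782] [178.  23.] ((0.4632794260978699, 0.3537467122077942), 0.015726370736956596) 0.09 [ 21.  18. 170.]
[ 237   77   37   38 1100] [255.  95.] ((0.49122652411460876, 0.23016731441020966), 0.022638289257884026) 0.107 [ 36. 121. 142.]
[ 311  166   45   45 1484] [333. 188.] ((0.5071858167648315, 0.0776386559009552), 0.015771010890603065) 0.15 [ 16. 155. 139.]
```

View pics/w2.png

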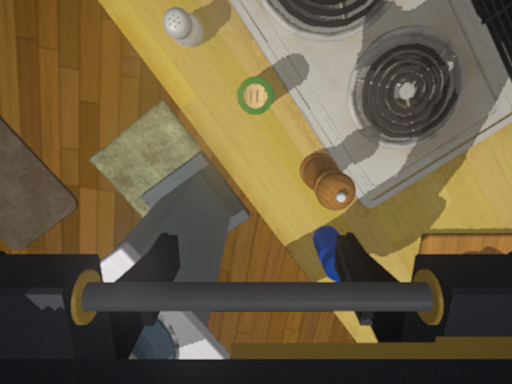

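The wrist view shows the green-ringed lid at (255,95), the salt shaker at (178,23), the mill at (333,188) and the blue look-alike at (328,250). The jar top is at (0.491,0.230,0.106) with radius 22.6 mm, which matches the description. Now I'll grasp it by the lid.

```bash
python3 -m pendant '1 4.3 6.5 -9 0 0 0;1 4.3 6.5 -13 0 0 0;1 4.3 6.5 -17 0 0 0;1 4.3 6.5 -20 0 0 0;1 4.3 6.5 -23 0 0 0;1 4.3 6.5 -26 0 0 0;1 4.3 6.5 -27.5 0 0 0;1 4.3 6.5 -28.1 0 0 0;1 4.3 6.5 -28.1 0 0 0;1 4.3 6.5 -28.1 0 0 0'
python3 -m pendant '-1 0 0 0 0 0 0;-1 0 0 0 0 0 0;-1 0 0 0 0 0 0;-1 0 0 0 0 0 0;-1 0 0 0 0 0 0;-1 0 0 0 0 0 0;-1 0 0 0 0 0 0;-1 0 0 0 0 0 0'
```

```text
time_s: 3.6
position: [0.4914, 0.2334, 0.0732]
tool_rot: [[0.576, 0.817, 0.003], [0.817, -0.576, 0.001], [0.003, 0.002, -1.0]]
force: [1.1, 0.4, 0.4]
finger_gap: 0.0867
grip_force: 0.0
time_s: 4.4
position: [0.4902, 0.2329, 0.0715]
tool_rot: [[0.576, 0.818, 0.0], [0.818, -0.576, -0.0], [0.0, 0.0, -1.0]]
force: [0.7, 0.2, -0.4]
finger_gap: 0.0442
grip_force: 29.9
```

```bash
python3 -m pendant '-1 0 0 3 0 0 0;-1 0 0 8 0 0 0;-1 0 0 13 0 0 0;-1 0 0 17 0 0 0;-1 2 -4 19 0 0 0;-1 4 -9 20 0 0 0;-1 6 -14 20 0 0 0;-1 8 -18.5 20 0 0 0;-1 9.5 -23 20 -5 3.5 0;-1 11 -27.5 20 -10 7 0;-1 13 -32 20 -15 10.5 0;-1 14.5 -36.5 20 -20 14 0'
python3 -m pendant '-1 1 -4.9 0 -4.5 3.3 0;-1 1 -4.9 0 -4.5 3.3 0;-1 1 -4.9 0 -4.5 3.3 0;-1 1 -4.9 0 -4.5 3.3 0'
python3 - <<'E'
from h import *
shot('scene','s2');z=load('s2')
print(r.read_state()['time_s'],r.read_state()['q'])
E
```

```text
time_s: 5.6
position: [0.6359, -0.1335, 0.2712]
tool_rot: [[0.523, 0.818, -0.239], [0.743, -0.575, -0.341], [-0.416, 0.001, -0.909]]
force: [0.9, 0.8, -2.3]
finger_gap: 0.0441
grip_force: 29.9
time_s: 6.0
position: [0.6449, -0.1794, 0.2713]
tool_rot: [[0.497, 0.819, -0.288], [0.711, -0.574, -0.407], [-0.498, -0.002, -0.867]]
force: [0.2, 0.6, -1.7]
finger_gap: 0.0442
grip_force: 29.9
6.05 [ 0.30811759  0.61606464 -0.49283385  1.33299347  0.64358156  1.6521824
 -0.84672263]
```

```bash
python3 -m pendant '-1 0 0 -3 0 0 0;-1 0 0 -6 0 0 0;-1 0 -0.1 -8 0 0 0;-1 0 -0.1 -8.9 0 0 0;-1 0 -0.1 -8.9 0 0 0;-1 0 -0.1 -8.9 0 0 0'
python3 - <<'E'
from h import *
s=r.read_state();p=np.array(s['position']);Rt=np.array(s['tool_rot'])
print(p,Rt)
a=np.array([.289,.408,.866]);S=np.array([.6028,-.2407,.05]);y=np.array([.5,.707,-.5]);x=np.array([.816,-.578,0])
b=p+Rt@[-.0016,0,.0715]-S;print('x,y,z cradle of jar',b@x,b@y,b@a,np.degrees(np.arccos(-Rt[:,2]@a)))
shot('scene','s3');z=load('s3');C=cloud(z)
c=cv2.resize(z['p'][100:200,240:380],None,fx=5,fy=5,interpolation=cv2.INTER_CUBIC);cv2.imwrite('pics/s3.png',c[...,::-1])
E
```

```text
time_s: 6.65
position: [0.6458, -0.1818, 0.1838]
tool_rot: [[0.499, 0.818, -0.286], [0.709, -0.575, -0.409], [-0.499, 0.001, -0.867]]
force: [0.6, 0.5, -0.7]
finger_gap: 0.0441
grip_force: 29.9
[ 0.64575629 -0.18181759  0.18380652] [[ 0.49884654  0.81801535 -0.28636167]
 [ 0.7086608  -0.57519569 -0.40859489]
 [-0.49895089  0.00089286 -0.8666298 ]]
x,y,z cradle of jar 0.001200892271046007 -0.005305218151530417 0.08081528717688027 0.4679761016510937
```

View pics/s3.png

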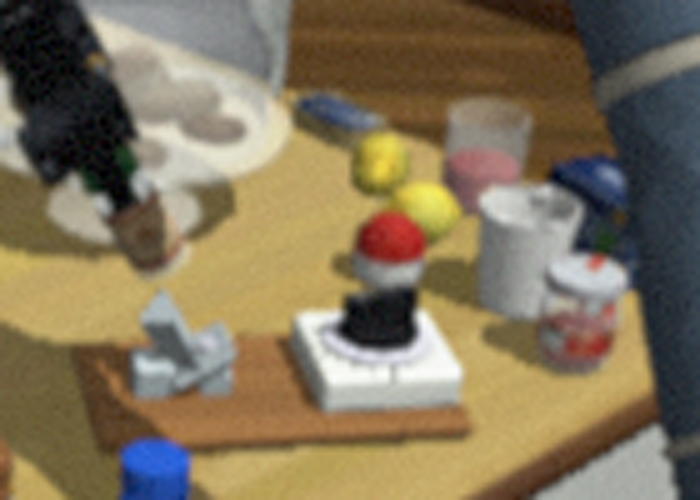

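The jar is held leaning, lid up, in line with the trough (jar bottom at (160,265) in the crop, cradle at (185,350)). I'll lower it slowly along the cradle axis.

```bash
python3 -m pendant '-1 -0.4 -0.35 -0.87 0 0 0;-1 -0.7 -0.75 -1.73 0 0 0;-1 -1.0 -1.15 -2.6 0 0 0;-1 -1.25 -1.55 -3.46 0 0 0;-1 -1.55 -2.0 -4.33 0 0 0;-1 -1.85 -2.4 -5.2 0 0 0;-1 -2.05 -2.7 -5.8 0 0 0;-1 -2.05 -2.7 -5.8 0 0 0;-1 -2.05 -2.7 -5.8 0 0 0'
cat > rel.py <<'E'
from h import *
s=r.read_state();p=np.array(s['position']);Rt=np.array(s['tool_rot'])
a=np.array([.289,.408,.866]);S=np.array([.6028,-.2407,.05]);y=np.array([.5,.707,-.5]);x=np.array([.816,-.578,0])
b=p+Rt@[-.0016,0,.0715]-S;f=np.array(s['force']);print('x,y,z mm',(1000*np.array([b@x,b@y,b@a])).round(1),np.degrees(np.arccos(-Rt[:,2]@a)).round(2),'F',(f@np.array([x,y,a]).T).round(1))
E
python3 rel.py
```

```text
time_s: 7.6
position: [0.6247, -0.2089, 0.1246]
tool_rot: [[0.498, 0.818, -0.288], [0.709, -0.575, -0.408], [-0.5, -0.001, -0.866]]
force: [-0.3, 0.5, -1.7]
finger_gap: 0.044
grip_force: 29.9
x,y,z mm [-0.4 -5.4 12.4] 0.44 F [-0.5  1.1 -1.4]
```

```bash
python3 -m pendant '-1 0 0 -0.3 0 0 0;-1 0 0 -0.6 0 0 0;-1 0 0 -0.9 0 0 0;-1 0 0 -0.9 0 0 0'; python3 rel.py
python3 -m pendant '-1 -0.06 -0.08 -0.17 0 0 0;-1 -0.12 -0.16 -0.35 0 0 0;-1 -0.14 -0.2 -0.42 0 0 0;-1 -0.14 -0.2 -0.42 0 0 0'; python3 rel.py
```

```text
time_s: 8.0
position: [0.624, -0.2092, 0.1154]
tool_rot: [[0.497, 0.818, -0.29], [0.708, -0.576, -0.409], [-0.501, -0.002, -0.865]]
force: [-1.9, 0.0, -0.2]
finger_gap: 0.0438
grip_force: 29.9
x,y,z mm [-0.9 -1.5  4.1] 0.45 F [-1.5 -0.8 -0.7]
time_s: 8.4
position: [0.6234, -0.2104, 0.1125]
tool_rot: [[0.498, 0.818, -0.288], [0.709, -0.575, -0.408], [-0.5, -0.0, -0.866]]
force: [-1.8, 3.0, 4.4]
finger_gap: 0.0441
grip_force: 29.9
x,y,z mm [-0.6 -1.1  0.9] 0.45 F [-3.2 -1.   4.5]
```

```bash
python3 -m pendant '-1 -0.03 -0.04 -0.09 0 0 0;-1 -0.06 -0.08 -0.17 0 0 0;-1 -0.06 -0.08 -0.17 0 0 0'; python3 rel.py
```

```text
time_s: 8.7
position: [0.6235, -0.2103, 0.1124]
tool_rot: [[0.499, 0.818, -0.286], [0.709, -0.575, -0.408], [-0.499, 0.001, -0.867]]
force: [-2.3, 3.6, 11.9]
finger_gap: 0.0442
grip_force: 29.9
x,y,z mm [-0.5 -0.9  0.9] 0.47 F [-3.9 -4.5 11.1]
```

It has reached a firm stop at the seat, with 11 N along the axis. Now release and back off along the axis.

```bash
python3 -m pendant '-1 0.03 0.04 0.1 0 0 0;1 0.03 0.04 0.1 0 0 0;1 0.03 0.04 0.1 0 0 0;1 0.03 0.04 0.1 0 0 0;1 0.03 0.04 0.1 0 0 0;1 0.03 0.04 0.1 0 0 0;1 0.3 0.4 0.87 0 0 0;1 0.9 1.3 2.6 0 0 0;1 1.7 2.5 5.2 0 0 0;1 2.9 4.1 8.7 0 0 0;1 2.9 4.1 8.7 0 0 0;1 2.9 4.1 8.7 0 0 0'
python3 - <<'E'
from h import *
shot('wrist','w4');shot('scene','s4');z=load('w4');q=load('s4')
a=np.array([.289,.408,.866]);S=np.array([.6028,-.2407,.05]);y=np.array([.5,.707,-.5]);x=np.array([.816,-.578,0])
for z in(z,q):
    C=cloud(z);L=(C-S)@np.array([x,y,a]).T;hsv=cv2.cvtColor(z['p'],cv2.COLOR_RGB2HSV)
    g=cv2.inRange(hsv,(38,60,30),(90,255,255))>0
    g&=(np.linalg.norm(L[...,:2],axis=-1)<.06)&(L[...,2]>.02)&(L[...,2]<.16)
    P=L[g];print(g.sum(),P.min(0),P.max(0),np.percentile(P[:,2],[5,50,95]))
    t=L[(np.linalg.norm(L[...,:2],axis=-1)<.018)&(L[...,2]>.07)&(L[...,2]<.14)];print('top',len(t),np.median(t,0) if len(t) else '')
    if len(t)>50:
        A=np.c_[t[:,:2],np.ones(len(t))];print('plane',np.linalg.lstsq(A,t[:,2],rcond=None)[0])
w=cv2.resize(load('w4')['p'],(400,300));s=cv2.resize(q['p'][110:185,260:360],(400,300),interpolation=cv2.INTER_CUBIC)
cv2.imwrite('pics/c4.png',np.hstack([w,s])[...,::-1])
E
```

```text
time_s: 9.9
position: [0.6524, -0.1698, 0.1978]
tool_rot: [[0.498, 0.819, -0.285], [0.709, -0.574, -0.409], [-0.498, 0.001, -0.867]]
force: [-0.3, -0.4, -1.1]
finger_gap: 0.087
grip_force: 0.0
1582 [-0.02246519 -0.02084525  0.08508387] [0.02112413 0.02347992 0.10795591] [0.09296146 0.10520107 0.10661042]
top 1717 [2.74944105e-05 4.54308507e-04 1.05741389e-01]
plane [ 0.0168979  -0.01476629  0.1057573 ]
65 [-0.02382743 -0.02252247  0.0895045 ] [0.01275325 0.01844208 0.11289591] [0.09057672 0.10256606 0.10973022]
top 51 [-0.00617377  0.00144224  0.1090275 ]
plane [ 0.78581427 -0.07757251  0.1060629 ]
```

View pics/c4.png

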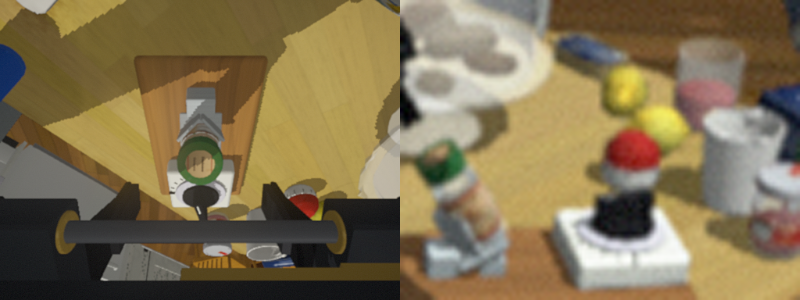

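The jar is seated, with its lid top centre at cradle coordinates (0, 0.5, 105.7) mm and tilt about 1°. The picture shows it leaning in the trough with its lid at (205,158). Next is the dial. I'll lift, untilt and go above it.

```bash
python3 -m pendant '1 0.5 0.7 4 0 0 0;1 0.5 0.7 8 0 0 0;1 0 0 10 6 -4.2 0;1 -3 -4 10 12 -8.5 0;1 -6 -8 10 18 -12.7 0;1 -9 -12 10 24.5 -17.3 0;1 -12.7 -16 10 24.5 -17.3 0;1 -12.7 -18.1 8 24.5 -17.3 0;1 -12.7 -18.1 5 24.5 -17.3 0;1 -12.7 -18.1 2 24.5 -17.3 0;1 -12.7 -18.1 0 24.5 -17.3 0;1 -12.7 -18.1 0 24.5 -17.3 0'
python3 -m pendant '1 0 0 0 0 0 6;1 0 0 0 0 0 11.2;1 0 0 0 0 0 11.2'
```

```text
time_s: 11.2
position: [0.5222, -0.3502, 0.1916]
tool_rot: [[0.574, 0.819, -0.008], [0.819, -0.574, 0.005], [-0.0, -0.009, -1.0]]
force: [0.5, -0.3, 1.0]
finger_gap: 0.0873
grip_force: 0.0
time_s: 11.5
position: [0.5252, -0.3514, 0.1969]
tool_rot: [[0.405, 0.914, 0.001], [0.914, -0.405, 0.0], [0.001, 0.0, -1.0]]
force: [0.4, -0.0, 0.7]
finger_gap: 0.087
grip_force: 0.0
```

```bash
python3 -m pendant '1 0 0 -4 0 0 0;1 0 0 -8 0 0 0;1 0 0 -11 0 0 0;1 0 0 -12.4 0 0 0;1 0 0 -12.7 0 0 0;1 0 0 -12.7 0 0 0'
python3 -m pendant '-1 0 0 0 0 0 0;-1 0 0 0 0 0 0;-1 0 0 0 0 0 0;-1 0 0 0 0 0 0;-1 0 0 0 0 0 0;-1 0 0 0 0 0 0;-1 0 0 0 0 0 0;-1 0 0 0 0 0 0;-1 0 0 0 0 0 0;-1 0 0 0 0 0 0'
```

```text
time_s: 12.1
position: [0.5255, -0.3519, 0.0705]
tool_rot: [[0.406, 0.914, 0.002], [0.914, -0.406, -0.001], [0.0, 0.002, -1.0]]
force: [0.3, -0.1, 0.9]
finger_gap: 0.0871
grip_force: 0.0
time_s: 13.1
position: [0.5245, -0.3518, 0.0696]
tool_rot: [[0.405, 0.914, 0.0], [0.914, -0.405, -0.0], [0.0, 0.0, -1.0]]
force: [-0.4, -0.9, -0.9]
finger_gap: 0.0152
grip_force: 0.2
```

```bash
python3 -m pendant '-1 0 0 0 0 0 0;-1 0 0 0 0 0 0;-1 0 0 0 0 0 6;-1 0 0 0 0 0 14;-1 0 0 0 0 0 22;-1 0 0 0 0 0 30;-1 0 0 0 0 0 38;-1 0 0 0 0 0 46;-1 0 0 0 0 0 54;-1 0 0 0 0 0 62;-1 0 0 0 0 0 68;-1 0 0 0 0 0 70'
python3 -m pendant '-1 0 0 0 0 0 3;-1 0 0 0 0 0 6;-1 0 0 0 0 0 8;-1 0 0 0 0 0 9;-1 0 0 0 0 0 9;-1 0 0 0 0 0 9'
python3 -c "
from bench import r
s=r.read_state();print(s['moment'],s['q'])"
```

```text
time_s: 14.3
position: [0.5279, -0.3514, 0.0697]
tool_rot: [[-0.723, 0.691, 0.008], [0.691, 0.723, 0.001], [-0.005, 0.006, -1.0]]
force: [8.8, -1.6, -6.0]
finger_gap: 0.0135
grip_force: 30.0
time_s: 14.9
position: [0.5282, -0.3511, 0.0697]
tool_rot: [[-0.82, 0.572, 0.008], [0.572, 0.82, 0.001], [-0.006, 0.006, -1.0]]
force: [10.2, 0.3, -7.9]
finger_gap: 0.0136
grip_force: 30.0
[ 0.02511936 -2.12331529 -0.11631906] [ 1.12234381  0.74248686 -0.88946066  1.73870652  0.67417013  0.98855526
  0.93733504]
```

```bash
python3 -m pendant '-1 0 0 0 0 0 1.5;-1 0 0 0 0 0 3;-1 0 0 0 0 0 3'
python3 -c "
from bench import r
s=r.read_state();print(s['moment'])"
```

```text
time_s: 15.2
position: [0.5281, -0.351, 0.0698]
tool_rot: [[-0.848, 0.53, 0.008], [0.53, 0.848, 0.002], [-0.006, 0.006, -1.0]]
force: [9.8, 0.2, -7.4]
finger_gap: 0.0142
grip_force: 30.0
[ 0.16050711 -2.09852708 -0.6736649 ]
```

The stop is felt, with the moment at 0.67 N m. Releasing and rising.

```bash
python3 -m pendant '1 0 0 0 0 0 0;1 0 0 0 0 0 0;1 0 0 0 0 0 0;1 0 0 0 0 0 0;1 0 0 0 0 0 0;1 0 0 0 0 0 0;1 0 0 3 0 0 0;1 0 0 8 0 0 0;1 0 0 13 0 0 0;1 0 0 18 0 0 0;1 0 0 20 0 0 0;1 0 0 20 0 0 0'
python3 - <<'E'
from h import *
shot('wrist','w5');shot('top','t5');print(r.read_state()['force'])
for n in('w5','t5'):
    z=load(n);C=cloud(z);c=np.array([.5248,-.3509])
    m=(np.linalg.norm(C[...,:2]-c,axis=-1)<.04)&(C[...,2]>.078)&(C[...,2]<.11)
    if m.sum()>15:print(n,m.sum(),cv2.minAreaRect(C[m][:,:2].astype(np.float32)))
    a=np.array([.289,.408,.866]);S=np.array([.6028,-.2407,.05]);y=np.array([.5,.707,-.5]);x=np.array([.816,-.578,0])
    L=(C-S)@np.array([x,y,a]).T;t=L[(np.linalg.norm(L[...,:2],axis=-1)<.018)&(L[...,2]>.09)&(L[...,2]<.13)];print('top',len(t),np.median(t,0))
p=np.hstack([cv2.resize(load('w5')['p'],(400,300)),cv2.resize(load('t5')['p'][130:220,290:410],(400,300),interpolation=cv2.INTER_CUBIC)])
cv2.imwrite('pics/c5.png',p[...,::-1])
E
```

```text
time_s: 16.4
position: [0.5265, -0.3519, 0.2739]
tool_rot: [[-0.849, 0.529, 0.006], [0.529, 0.849, -0.004], [-0.007, 0.0, -1.0]]
force: [0.3, 0.4, -0.5]
finger_gap: 0.0869
grip_force: 0.0
[ 0.15445183 -0.47435158 -0.44628724]
w5 705 ((0.5250273942947388, -0.3508498966693878), (0.013996399939060211, 0.06026012822985649), 54.682804107666016)
top 569 [-0.00062816 -0.00117606  0.10535568]
t5 71 ((0.5253810882568359, -0.34830382466316223), (0.015009050257503986, 0.05921292304992676), 54.47105026245117)
top 70 [ 0.00022378 -0.00019815  0.10747151]
```

View pics/c5.png

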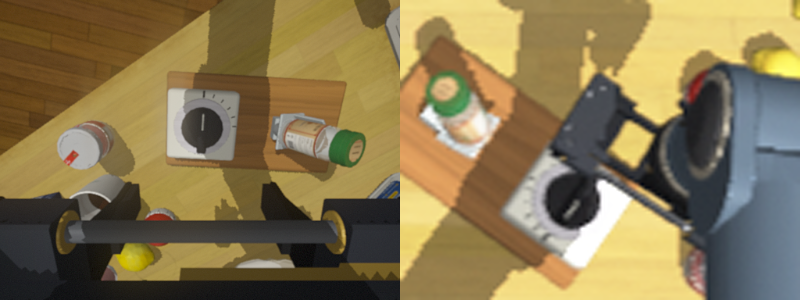

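The pointer is on the long zero mark, with the bar at 144.7° matching the dock's front. The jar is still seated, with its lid at (345,148), and the robot is clear.

```bash
python3 -c "
from bench import r
print(r.sign_off())"
```

```text
the job is handed in; nothing more can be done
None
```

I handed the job in at about 16.5 s of the 53 s allowed, and no verdict came back: the spice jar looks fully home in the cradle (lid top within 1.5 mm of its docked place; the pin itself was not read) and the dial is back at its zero stop to within measurement error, with the robot clear of everything and the bystanders apparently untouched.

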